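Jog the mill from its control box

ROBOT

A 6-joint arm with a two-finger parallel gripper is mounted at the origin on a cart in front of the work surface, level with it; the furniture and walls round the work are solid. World frame = base frame: x ahead of the robot, y to its left, z up, the work surface at z = 0. Lengths are in m, angles in rad, forces in N, time in s.
With the tool pointing down it reaches from about 0.325 to 0.9 m from the base axis. Payload 6.1 kg.
Tool frame: the origin (TCP) lies at the very end of the fingers, on their centre line; the grasp point (between the pads) lies r.grip_point_offset behind it (r.grip_point_offset is the distance from the TCP to the grasp point, in m); z points along the fingers, x is the direction in which the jaws open and shut, and the axes are right-handed (so a half turn about z gives the same grasp; the last joint's range is limited). The gripper opens to 85 mm and grips with 20 to 120 N. Pads are 22 mm wide; open, the fingers measure 114 mm over their backs; the gripper's body (76 mm by 85 mm) begins 54 mm behind the grasp point. The pads swing forward as they close: fully open they stand 13 mm farther back than shut.
Start: joints at [0.975, 0.22, 1.526, -0, 1.395, -0.126], TCP at [0.283, 0.557, 0.231] pointing down, gripper open.
Joint ranges: [-2.98, 2.98], [-0.91, 2.08], [0.09, 2.57], [-1.24, 4.39], [0.2, 2.65], [-2.68, 2.68]. Speed limits (rad/s): [2.57, 2.57, 3.01, 3.14, 3.14, 3.14].

INTERFACE

Orientations are given as a 3x3 rotation matrix whose columns are the frame's x, y, z axes.
In Python, from rig import r gives the robot as it stands.
- The arm moves only by the tool move_arm, never from a script. Its argument "increments" is a list of rows, each a list of 3 entries, a list of its own where there are three numbers: the turn, a rotation vector about the tool's x, y, z in degrees, then the shift along the tool's x, y, z in m, then the closure, from 0 (fully open) to 1 (shut). A call has 1 to 5 rows; each row shifts and turns the pose as measured when the row begins, along the tool's axes as they then stand; what a row does not reach is not made up. A row lasts 1/8 s, in which the tool goes at most 62.5 mm and 10.7 degrees, less where a joint would pass 70% of its speed; a pose out of reach is approached as far as the arm can. A call with a gripper value outside its range is refused whole. The fingers move at their own pace and stop on an object; "grip_force" is the grip in N (left out, the last holds). Time passes only in rows, so rows that do not move let the fingers close. It gives the time, the measured TCP pose, the force and the opening at its end, in the units of the state.
- r.read_state(): the state, without advancing time (a new reading comes with each control period).
- r.grab_frame(name): name is "scene" or "top"; returns the picture (420x560x3 uint8, red, green, blue); there is no depth.
- r.calibration(name): a dict with "mtx" (3x3 intrinsics, pixels), "cam_to_world" (4x4, takes a point from camera to world coordinates). Camera axes: x right, y down, z forward; pixel columns grow to the right and rows downward; lengths in m; the calibration is good to about 2 mm. A picture is of the moment at which its call begins. calibration takes no time and is no camera call.
- r.job_done(): hands the job in, once; it reports no verdict.
Trained networks look in the newest picture that a camera, given by its name, has taken for a name from the list of things; names that differ only in an ending like _2 or _b are one class to them, and where a whole thing is asked for, a point or a joint stands for the part that bears it (a point fixed in the world has none). Each returns a list of dicts, best first, with "score" (0 to 1); they miss things now and then, are a little off and sometimes report something else, mostly with a low value. They report only what shows in the picture. A call takes as long as a camera call.
- r.trace(camera, label): "mask" (420x560 bool, what is visible of it).
- r.place_of(camera, label): "at" ([x, y, z] in m, in world coordinates, good to about 4 mm: a listed point, or the origin of a listed thing).
The state is a dict: "t": time; "q": joint angles; "qvel": joint speeds; "effort": joint torques, N m; "position": TCP position; "eef_rot": TCP orientation; "ft_force": force on the tool from outside, world axes, zero at the start; "wrist_torque": the same for the moment, N m; "finger_gap": finger opening in m.
Only numpy, scipy, OpenCV 4.12 (cv2) and the standard library are available. Lean on these libraries where they do the work, as an engineer would, in place of code of your own. Each camera call takes 0.05 s, during which the arm holds its last target. There are 200 camera calls.

TASK

Start the mill's jog from the grey control box, pressing with a fingertip in this order: tip the black rocker fully over by pressing its end with the white bar, push the square blue button all the way in (it stays in), then press the round green button right down and finish the job still holding it down. Do not press a control before its turn, never press the red mushroom stop, and leave the glue bottle, the nut and the wheel hub beside the box where they are: nothing is to be picked up.

Things in the scene. Friction and masses are not known exactly. Their poses are not given: they have to be found in the camera images.
- control_box: grey control box screwed to the worktop, 100 x 340 x 55 mm (x, y, z), standing level, turned up to 0.28 rad. Origin: centre of its underside; x points away from the robot, y left along its length. Four control modules sit on its flat lid (55 mm up) in a row along y, 80 mm apart, in an order that differs each time; all have the yaw of the box. The wide gaps let a shut pair of fingers press one control without touching the next.
- power_module: plate with the black rocker switch (rocker 56 mm long in x, 30 mm wide in y). Its origin is the centre of the underside of its 76 x 66 x 5 mm mounting plate, on the lid of the control box; x points away from the robot (76 mm side), y to the left along the box, z up. The rocker's pivot runs along y, 12 mm above this origin.
- rocker_on_end (a point): where to press the rocker: on the top face of its far half, the half with the white bar, 18 mm from the pivot. The point rides on the rocker: raised at the start (23 mm above the module's origin) and about 5.5 mm lower when tipped fully over.
- power_rocker (a joint): rocker angle, rad: 0 = off (far, white-barred end up), 0.32 = fully over (that end down, at its stop). A stiff friction pivot (0.08 N m, about 4.5 N at the press point): it stays where it is left.
- enable_module: plate with the square blue push-lock button (31 x 31 mm). Its origin is the centre of the underside of its 76 x 66 x 5 mm mounting plate, on the lid of the control box; x points away from the robot (76 mm side), y to the left along the box, z up.
- enable_top (a point): centre of the top face of the blue button, 25 mm above the module's origin when out; moves down with it.
- enable_button (a joint): travel of the blue button straight down, m: 0 = out, 0.007 = fully in, at its stop. Needs about 5 N all the way and stays where it is left (no spring).
- jog_module: plate with the round green hold-to-run button (34 mm diameter). Its origin is the centre of the underside of its 76 x 66 x 5 mm mounting plate, on the lid of the control box; x points away from the robot (76 mm side), y to the left along the box, z up.
- jog_top (a point): centre of the top face of the green button, 25 mm above the module's origin when out; moves down with it.
- jog_button (a joint): travel of the green button straight down, m: 0 = out, 0.007 = fully down, at its stop. A spring pushes it back: about 2.5 N to start, 5.5 N fully down.
- stop_module: yellow plate with the red mushroom stop button (40 mm diameter), not to be pressed. Its origin is the centre of the underside of its 76 x 66 x 5 mm mounting plate, on the lid of the control box; x points away from the robot (76 mm side), y to the left along the box, z up.
- stop_top (a point): centre of the top of the red mushroom, 30 mm above its module's origin.
- stop_button (a joint): travel of the red stop straight down, m: 0 = out, 0.007 = fully down; sprung, about 3 N to start.
- glue_mid (a point): centre (34 mm up) of a small white glue bottle with a red cap, 16 x 25 x 68 mm, standing loose behind the box.
- nut_mid (a point): centre (6.5 mm up) of a loose steel hexagon nut, 24 x 28 x 13 mm, lying behind the box.
- hub_mid (a point): centre (9.5 mm up) of a loose white wheel hub, 52 mm diameter, 19 mm high, lying at the right-hand end of the box.

How it is judged:
By the outcome, as a careful person would: the job done as asked, in the order asked, and still so for the second after the job is handed in, while the arm keeps its last pose, push and grip.
It also fails if it takes over 38 s, if anything falls off the work surface, if the arm or the gripper's body presses on something with over 40 N, if the wrist force passes 120 N, or if a joint passes its speed limit or range.

## Working session

There is one attempt and no reset: what is moved stays moved. The work goes in short steps, Python scripts to look and compute and a tool call to move; the robot and the scene stay as the last step left them, time stands still between calls to the robot, and variables do not carry over. Pictures are saved under pics/ and viewed, about 8 in all and at most 12, crops included, and the job is handed in when it is done.

Besides the shell and the picture viewer there is one more tool, called after "Call:" by a JSON object that holds its "api" and its "payload". move_arm: Moves the arm, as the interface text tells. Its arguments: {"type":"object","properties":{"increments":{"type":"array"},"grip_force":{"type":"number"}},"required":["increments"]}

```bash
mkdir -p pics; python3 - <<'E'
from rig import r
import cv2,numpy as np
for c in("scene","top"):
    cv2.imwrite(f"pics/{c}0.png",r.grab_frame(c)[:,:,::-1])
    for l in("control_box","power_module","rocker_on_end","enable_top","jog_top","stop_top","glue_mid","nut_mid","hub_mid"):
        print(c,l,[(np.round(d["at"],4).tolist(),round(d["score"],2)) for d in r.place_of(c,l)[:2]])
s=r.read_state();print(s["t"],s["position"],np.round(s["eef_rot"],3),s["finger_gap"],r.grip_point_offset)
E
```

```text
scene control_box [([0.5288, -0.0312, 0.0023], 0.75), ([0.6247, -0.0078, 0.0304], 0.42)]
scene power_module [([0.5262, -0.0728, 0.0555], 0.64), ([0.5286, 0.0105, 0.0803], 0.34)]
scene rocker_on_end [([0.548, -0.0735, 0.0773], 0.56)]
scene enable_top [([0.5248, 0.0109, 0.0817], 0.57)]
scene jog_top [([0.5313, -0.1543, 0.0768], 0.78)]
scene stop_top [([0.5248, 0.0833, 0.0831], 0.73)]
scene glue_mid [([0.6248, -0.0062, 0.0353], 0.48), ([0.5264, 0.0903, 0.0558], 0.44)]
scene nut_mid [([0.6167, -0.1224, 0.0094], 0.51)]
scene hub_mid [([0.5299, -0.2647, 0.0079], 0.65)]
top control_box [([0.5281, -0.0349, 0.0056], 0.82)]
top power_module [([0.5261, -0.0753, 0.0565], 0.81), ([0.5269, 0.0838, 0.0544], 0.24)]
top rocker_on_end [([0.5404, -0.0747, 0.08], 0.54)]
top enable_top [([0.5267, 0.0105, 0.0835], 0.49)]
top jog_top [([0.5291, -0.1548, 0.0782], 0.73)]
top stop_top [([0.53, 0.0859, 0.0845], 0.73)]
top glue_mid [([0.5278, -0.0732, 0.0523], 0.57), ([0.6228, -0.0085, 0.0338], 0.56)]
top nut_mid [([0.5328, -0.2675, 0.0139], 0.54), ([0.5277, -0.0328, 0.0028], 0.37)]
top hub_mid [([0.5307, -0.2693, 0.0135], 0.84)]
1.0 [0.28291096 0.5572794  0.2313196 ] [[ 0.453  0.892  0.   ]
 [ 0.892 -0.453  0.   ]
 [ 0.    -0.    -1.   ]] 0.08528123506302016 0.0187
```

View pics/top0.png

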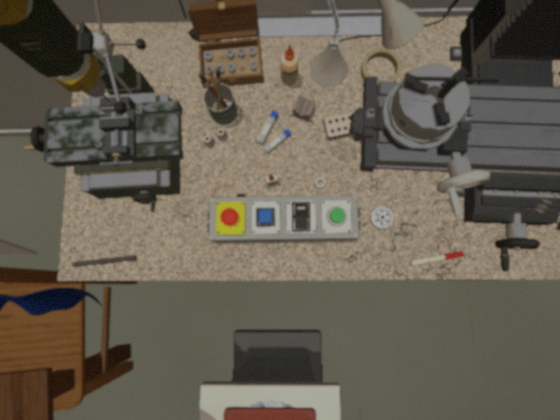

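View pics/scene0.png

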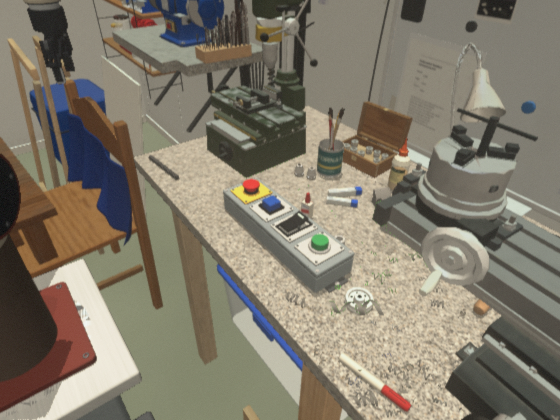

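The pictures agree with the networks. The top view shows, left to right, red (230,217), blue (265,216), rocker (301,217) with its white bar at the far end, and green (337,216). The box yaw is about 0.01 rad, and the glue, nut and hub lie clear of the press path. I'll turn the jaws along y and shut them first, then travel.

Call:
{"api": "move_arm", "payload": {"increments": [[[0,0,-9],[0,0,0],1],[[0,0,-9],[0,0,0],1],[[0,0,-9],[0,0,0],1],[[0,0,0],[-0.05,0.02,0],1],[[0,0,0],[-0.055,0.023,0],1]], "grip_force": 40}}

```text
t: 1.62
position: [0.3271, 0.4536, 0.2308]
eef_rot: [[-0.023, 1.0, -0.0], [1.0, 0.023, 0.001], [0.001, -0.0, -1.0]]
ft_force: [1.1, -0.4, -0.1]
finger_gap: -0.0003
```

Call:
{"api": "move_arm", "payload": {"increments": [[[0,0,0],[-0.055,0.023,0],1],[[0,0,0],[-0.055,0.023,0],1],[[0,0,0],[-0.055,0.023,0],1],[[0,0,0],[-0.055,0.023,0],1],[[0,0,0],[-0.055,0.023,0],1]]}}

```text
t: 2.25
position: [0.4515, 0.1734, 0.2319]
eef_rot: [[-0.026, 1.0, 0.004], [1.0, 0.026, 0.002], [0.002, 0.004, -1.0]]
ft_force: [1.0, 0.1, -0.4]
finger_gap: -0.0
```

Call:
{"api": "move_arm", "payload": {"increments": [[[0,0,1.5],[-0.055,0.023,0],1],[[0,0,0],[-0.055,0.023,0],1],[[0,0,0],[-0.055,0.021,0.02],1],[[0,0,0],[-0.055,0.021,0.04],1],[[0,0,0],[-0.028,0.005,0.04],1]]}}

```text
t: 2.88
position: [0.55, -0.0762, 0.1421]
eef_rot: [[0.004, 1.0, 0.019], [1.0, -0.004, -0.0], [-0.0, 0.019, -1.0]]
ft_force: [0.1, 0.0, -1.3]
finger_gap: -0.0
```

```bash
python3 - <<'E'
from rig import r
import cv2,numpy as np
a=r.grab_frame("scene")[:,:,::-1]; b=r.grab_frame("top")[:,:,::-1]
cv2.imwrite("pics/s1.png",np.hstack([cv2.resize(a[150:310,190:390],(500,400)),cv2.resize(b[180:260,200:260+100],(300,150)).copy() if 0 else cv2.resize(b[160:320,220:340],(300,400))]))
s=r.read_state();print(s["t"],s["position"],np.round(s["eef_rot"],3),s["ft_force"])
E
```

```text
2.975 [ 0.54567542 -0.07552745  0.13708505] [[ 0.006  1.     0.009]
 [ 1.    -0.006  0.002]
 [ 0.002  0.009 -1.   ]] [-0.32192999  0.94112587 -0.29204865]
```

View pics/s1.png

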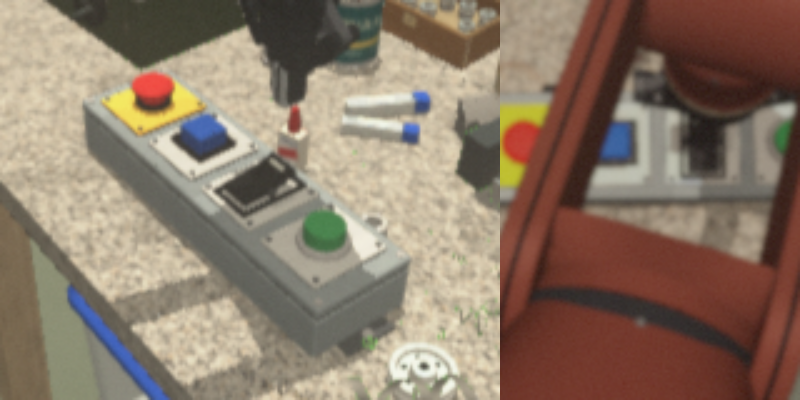

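The shut fingertips are above the far half of the rocker, and all controls are untouched. I'll descend and press.

Call:
{"api": "move_arm", "payload": {"increments": [[[0.5,0,0],[0.0015,0.0015,0.025],1],[[0,0,0],[0,0,0.02],1],[[0,0,0],[0,0,0.006],1],[[0,0,0],[0,0,0],1]]}}

```text
t: 3.48
position: [0.5491, -0.0725, 0.0884]
eef_rot: [[0.006, 1.0, 0.003], [1.0, -0.006, 0.003], [0.003, 0.003, -1.0]]
ft_force: [-1.0, 0.9, 0.3]
finger_gap: -0.0
```

Call:
{"api": "move_arm", "payload": {"increments": [[[0,0,0],[-0.001,-0.002,0.004],1],[[0,0,0],[0,0,0.004],1],[[0,0,0],[0,0,0.003],1],[[0,0,0],[0,0,0.003],1]]}}

```text
t: 3.98
position: [0.5502, -0.0734, 0.0778]
eef_rot: [[0.005, 1.0, 0.01], [1.0, -0.005, 0.001], [0.001, 0.01, -1.0]]
ft_force: [2.0, 1.1, 4.8]
finger_gap: 0.0
```

Call:
{"api": "move_arm", "payload": {"increments": [[[0,0,0],[0,0,0.003],1],[[0,0,0],[0,0,0.003],1]]}}

```text
t: 4.22
position: [0.5519, -0.0734, 0.0728]
eef_rot: [[0.005, 1.0, 0.014], [1.0, -0.006, 0.001], [0.001, 0.014, -1.0]]
ft_force: [1.1, 1.5, 4.9]
finger_gap: 0.0
```

Call:
{"api": "move_arm", "payload": {"increments": [[[0.5,0,0],[0,-0.002,0.003],1],[[0,0,0],[0,-0.002,0.003],1]]}}

```text
t: 4.47
position: [0.5521, -0.0735, 0.0723]
eef_rot: [[0.005, 1.0, 0.013], [1.0, -0.005, 0.001], [0.001, 0.013, -1.0]]
ft_force: [-4.1, 4.5, 23.6]
finger_gap: -0.0
```

Call:
{"api": "move_arm", "payload": {"increments": [[[0,0,0],[0,0,0.003],1],[[0,0,0],[0,0,0.003],1]]}}

```text
t: 4.72
position: [0.5522, -0.0735, 0.0721]
eef_rot: [[0.005, 1.0, 0.011], [1.0, -0.005, 0.0], [0.0, 0.011, -1.0]]
ft_force: [-12.7, 4.0, 28.1]
finger_gap: 0.0001
```

Hard stop at z≈0.072 with 28 N, so I'll lift off, move over the blue button and check the rocker.

Call:
{"api": "move_arm", "payload": {"increments": [[[0,0,0],[0,0,-0.02],1],[[0.5,0,0],[0,0,-0.03],1],[[0,0,0],[0.04,-0.012,0],1],[[0,0,0],[0.04,-0.012,0],1],[[0,0,0],[0,0,0],1]]}}

```text
t: 5.35
position: [0.5237, 0.0072, 0.1205]
eef_rot: [[0.006, 1.0, -0.007], [1.0, -0.006, -0.001], [-0.001, -0.007, -1.0]]
ft_force: [-0.2, -0.0, -0.4]
finger_gap: -0.0003
```

```bash
python3 - <<'E'
from rig import r
import cv2,numpy as np
a=r.grab_frame("scene")[:,:,::-1]
cv2.imwrite("pics/s2.png",cv2.resize(a[170:300,210:370],(800,600)[:1]+(650-50,),interpolation=2))
s=r.read_state();print(s["t"],s["position"],np.round(s["eef_rot"],3),s["ft_force"])
print([(d["at"],d["score"]) for d in r.place_of("scene","rocker_on_end")])
E
```

```text
5.4 [0.52413936 0.00606511 0.12045087] [[ 0.007  1.    -0.006]
 [ 1.    -0.007 -0.001]
 [-0.001 -0.006 -1.   ]] [-0.51988399 -0.39748249  0.36304804]
[([0.548, -0.0747, 0.0734], 0.8)]
```

View pics/s2.png

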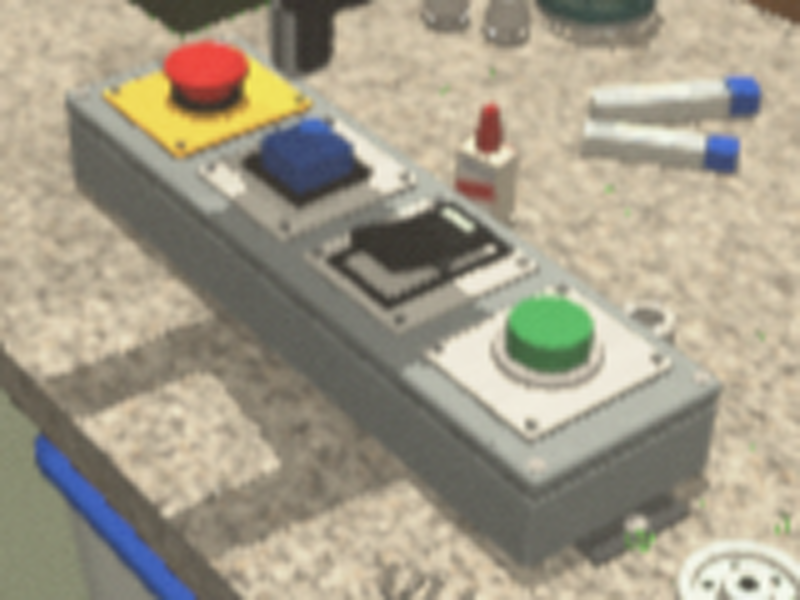

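The rocker is over: its near end is raised and the white bar (460,215) is down. Red, blue and green are unchanged. Blue is next.

Call:
{"api": "move_arm", "payload": {"increments": [[[0,0,0],[0.004,0.001,0.02],1],[[0,0,0],[0,0,0.01],1],[[0,0,0],[0,0,0.003],1]]}}

```text
t: 5.82
position: [0.5262, 0.0061, 0.0864]
eef_rot: [[0.01, 1.0, -0.006], [1.0, -0.011, -0.003], [-0.003, -0.006, -1.0]]
ft_force: [-0.8, 0.1, 0.3]
finger_gap: 0.0002
```

Call:
{"api": "move_arm", "payload": {"increments": [[[0,0,0],[0,0,0.003],1],[[0,0,0],[0,0,0.003],1],[[0,0,0],[0,0,0.003],1],[[0,0,0],[0,0,0.003],1]]}}

```text
t: 6.32
position: [0.5268, 0.0051, 0.0754]
eef_rot: [[0.012, 1.0, -0.006], [1.0, -0.012, -0.003], [-0.003, -0.006, -1.0]]
ft_force: [-3.2, -0.5, 5.6]
finger_gap: 0.0001
```

Call:
{"api": "move_arm", "payload": {"increments": [[[0,0,0],[0,0,0.003],1],[[0,0,0],[0,0,0.003],1],[[0,0,0],[0,0,0.003],1]]}}

```text
t: 6.7
position: [0.527, 0.005, 0.0728]
eef_rot: [[0.01, 1.0, -0.007], [1.0, -0.01, -0.004], [-0.004, -0.007, -1.0]]
ft_force: [-15.5, 2.1, 30.7]
finger_gap: 0.0001
```

Call:
{"api": "move_arm", "payload": {"increments": [[[0,0,0],[0,0,0.003],1],[[0,0,0],[0,0,0.003],1]]}}

```text
t: 6.95
position: [0.527, 0.005, 0.0728]
eef_rot: [[0.009, 1.0, -0.009], [1.0, -0.009, -0.005], [-0.005, -0.009, -1.0]]
ft_force: [-14.9, 1.6, 28.0]
finger_gap: 0.0
```

Blue is at its stop: z 0.0728, where 0.073 was expected, with 28–30 N. I'll lift, move over green and check.

Call:
{"api": "move_arm", "payload": {"increments": [[[0,0,0],[0,0,-0.02],1],[[0,0,0],[0,0,-0.03],1],[[0,0,0],[-0.05,0.001,0],1],[[0,0,0],[-0.055,0.001,0],1],[[0,0,0],[-0.052,0.001,0],1]]}}

```text
t: 7.58
position: [0.5316, -0.1523, 0.1253]
eef_rot: [[0.001, 1.0, -0.002], [1.0, -0.001, -0.006], [-0.006, -0.002, -1.0]]
ft_force: [0.4, 0.5, -0.2]
finger_gap: 0.0002
```

```bash
python3 - <<'E'
from rig import r
import cv2,numpy as np
a=r.grab_frame("scene")[:,:,::-1]
cv2.imwrite("pics/s3.png",cv2.resize(a[170:300,210:370],(800,600),interpolation=2))
print([(d["at"],d["score"]) for d in r.place_of("scene","enable_top")])
print([(d["at"],d["score"]) for d in r.place_of("scene","rocker_on_end")])
s=r.read_state();print(s["t"],s["position"],np.round(s["eef_rot"],3),s["ft_force"])
E
```

```text
[([0.5263, 0.0088, 0.0704], 0.75)]
[([0.5473, -0.073, 0.0695], 0.75)]
7.725 [ 0.53125729 -0.15312587  0.12502287] [[ 0.006  1.    -0.003]
 [ 1.    -0.006 -0.006]
 [-0.006 -0.003 -1.   ]] [-0.66862958  0.06682284  0.09229319]
```

View pics/s3.png

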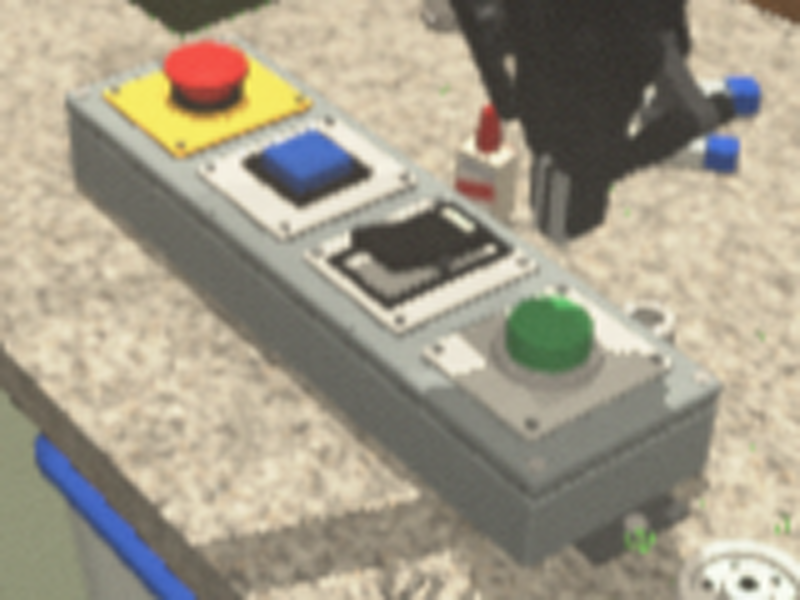

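Blue (310,165) sits low, the rocker is still over, and green (550,330) is out. Now green.

Call:
{"api": "move_arm", "payload": {"increments": [[[0,0,0],[-0.002,-0.001,0.025],1],[[0,0,0],[0,0,0.01],1],[[0,0,0],[0,0,0.003],1],[[0,0,0],[0,0,0.003],1]]}}

```text
t: 8.22
position: [0.531, -0.1526, 0.0831]
eef_rot: [[0.004, 1.0, -0.002], [1.0, -0.004, -0.005], [-0.005, -0.002, -1.0]]
ft_force: [-0.3, 0.9, -0.3]
finger_gap: -0.0001
```

Call:
{"api": "move_arm", "payload": {"increments": [[[0,0,0],[0,0,0.003],1],[[0,0,0],[0,0,0.003],1],[[0,0,0],[0,0,0.003],1],[[0,0,0],[0,0,0.003],1]]}}

```text
t: 8.72
position: [0.5318, -0.1524, 0.0728]
eef_rot: [[0.003, 1.0, -0.001], [1.0, -0.003, -0.006], [-0.006, -0.001, -1.0]]
ft_force: [-8.1, 3.1, 25.0]
finger_gap: -0.0001
```

Call:
{"api": "move_arm", "payload": {"increments": [[[0,0,0],[0,0,0.003],1],[[0,0,0],[0,0,0.003],1]]}}

```text
t: 8.98
position: [0.5319, -0.1524, 0.0727]
eef_rot: [[0.002, 1.0, -0.002], [1.0, -0.002, -0.005], [-0.005, -0.002, -1.0]]
ft_force: [-13.0, 5.7, 29.0]
finger_gap: 0.0001
```

```bash
python3 - <<'E'
from rig import r
import cv2,numpy as np
for i in range(6): a=r.grab_frame("scene")[:,:,::-1]
cv2.imwrite("pics/s4.png",cv2.resize(a[170:310,210:390],(770,600),interpolation=2))
for l in("stop_top","enable_top","rocker_on_end","jog_top","glue_mid","nut_mid","hub_mid"):
    print(l,[(np.round(d["at"],4).tolist(),round(d["score"],2)) for d in r.place_of("scene",l)[:1]])
s=r.read_state();print(s["t"],s["position"],s["ft_force"])
E
```

```text
stop_top [([0.5241, 0.0851, 0.0833], 0.68)]
enable_top [([0.5256, 0.008, 0.074], 0.56)]
rocker_on_end [([0.5488, -0.0724, 0.0678], 0.68)]
jog_top [([0.531, -0.1533, 0.0707], 0.54)]
glue_mid [([0.6251, -0.0034, 0.0333], 0.55)]
nut_mid [([0.6162, -0.1208, 0.0104], 0.56)]
hub_mid [([0.5293, -0.2652, 0.0088], 0.87)]
9.625 [ 0.53187502 -0.15242381  0.07273329] [-13.22227565   4.76777348  27.43421226]
```

View pics/s4.png

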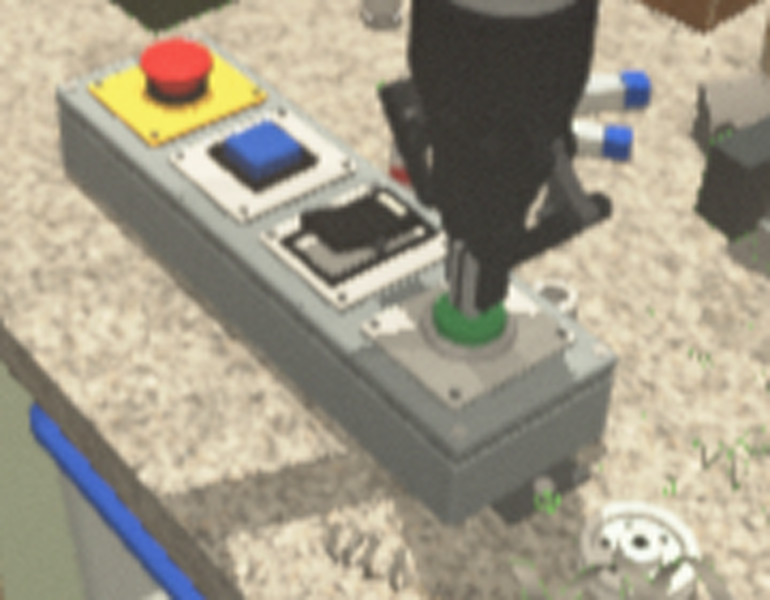

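Green (470,318) is held down, blue is in, the rocker is over, red is untouched, and the force is steady at 27 N. I'm handing it in.

```bash
python3 -c "
from rig import r
r.job_done();s=r.read_state();print(s['t'],s['position'],s['ft_force'])"
```

```text
the job is handed in; nothing more can be done
the job is handed in; nothing more can be done
```

I pressed the three controls in the order asked, with the fingers shut, and handed the job in at about 9.6 s with the green button still held down.

- **Rocker:** pressed at its white-bar end to a hard stop at 28 N. It landed about 7 mm farther out along the bar than the nominal press point. The pictures show it fully over, and it stayed there.
- **Blue button:** pushed in to its stop at z = 0.0728 m (0.073 m expected), and it stayed in.
- **Green button:** pressed to its stop at z = 0.0727 m. The push held steady at about 27 N for the last 0.6 s before hand-in.

In the last pictures the red stop was out and untouched. The networks placed the glue bottle, nut and hub within about 3 mm of their first positions, which is within their error. The rocker end read 68–73 mm high across looks, also within that error, so I relied on the pictures and the hard stop. After hand-in the robot gave no further state, so I have no reading for the second that is judged.

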